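# Stack and clip a repair-job tray

### The job

Put the blue parts tray, with what lies in it, away on top of the grey tray that holds the phone: carry it level and lower it so that its four corner lugs drop into the sockets in the grey tray's corner pillars. The grey tray has a little play in its aluminium corner frame, so find the sockets by feel instead of forcing the tray, then press it gently down until both orange end clips have snapped over it and it sits fully home and level. Leave the other things on the bench where they are.

Things in the scene. Friction and masses are not known exactly. Their poses are not given: they have to be found in the camera images.
- tray_grip (a point): Centre of the black carrying bar over the middle of the blue parts tray (loose, 0.35 to 0.6 kg with contents, walls 40 mm high). Bar 90 mm long (tray x), 14 mm wide (y), 16 mm high, open below for 18 mm. It is 66 mm above the tray's underside: 80 mm above the bench at the start, 111 mm when home, about 119 mm when standing loosely on the clips, 124 mm with the lugs on the pillar tops.
- tray_under (a point): Middle of the blue tray's flat underside, 176 mm (x) by 126 mm (y), z up; 14 mm above the bench at the start, 45 mm when home. Under each corner a square lug 14 x 14 mm, 14 mm long, tapering to 12 x 12 mm at its tip, centred 74 mm (x) and 49 mm (y) from the middle. Fits either way round. The clips snap over a rib on each end wall. The lugs break if the trays bear on each other with over 60 N.
- tray_end_a (a point): Middle of the top of the blue tray's end ledge at its -x end, 81 mm from the middle and 40 mm above the underside: flat, 14 mm (x) by 120 mm (y), a good place to press. 85 mm above the bench when home, about 93 mm when standing loosely on the clips, 98 mm with the lugs on the pillar tops.
- tray_end_b (a point): The same ledge at the blue tray's +x end.
- frame_mid (a point): Middle, at bench height, of the locating frame: four aluminium angle corners 14 mm high fixed to the bench. The grey tray (176 x 126 mm, loose, about 0.9 kg, a phone in it) stands in it, long side along the frame's x. It has play: its middle lies up to 3 mm from this point in x and 7 mm in y, turned up to 0.015 rad; its exact place is not reported.
- frame_seat (a point): Point 45 mm above frame_mid: the height at which the blue tray's underside sits when home. The grey tray's four corner pillars end at 44 mm; each has a square socket 16 x 16 mm, 13 mm deep, sharp-edged, centred 74 mm (x) and 49 mm (y) from the grey tray's middle. The lug tips stand on the socket floors when home.
- clip_a (a joint): Orange spring clip, 36 mm wide, at the grey tray's -x end, hinged at its foot, flared lip 71 mm above the bench. 0 rad = upright, grows outward. From 9 to 3 mm above home the blue tray's rib pushes it out (to about 0.05 rad), then it snaps back over the rib and the tray drops home. The tray's own weight is not enough: it takes 4 to 15 N pressed at that end, about twice that in the middle for both.
- clip_b (a joint): The same clip at the grey tray's +x end.
- shield: Bare metal shield plate 40 x 26 x 6 mm, lying loose in the blue tray. Origin: centre of its underside.
- screwjar: White screw jar with red lid, 31 mm across, 24 mm high, standing loose in the blue tray. Origin: centre of its underside.
- tape: Bystander: blue roll of tape lying flat, 64 mm across, 19 mm high. Origin: centre of its underside.
- driver: Bystander: yellow screwdriver lying on the mat, 150 mm long. Origin: under its middle; x axis towards its tip.
- flux: Bystander: small flux bottle with green cap, 34 mm across, 62 mm high. Origin: centre of its underside.
- meter: Bystander: orange multimeter lying on its back, 150 x 78 x 35 mm. Origin: centre of its underside.
- pliers: Bystander: red-handled pliers lying flat, about 150 mm long. Origin: under the jaw end of the handles.
- brush: Bystander: thin red flux brush, 150 mm long. Origin: under its middle.

How it is judged (in metres and radians):
On the way, in this order (a step that is already met when the one before it is completed fails the run):
1. the blue tray is lifted clear of the bench and above the height of the grey tray (height (world z) of tray_grip above 0.135 m), for 0.2 s.
2. the blue tray is on the grey one with the lugs of both ends in their sockets (not yet home, or home) (horizontal distance between tray_grip and frame_mid below 0.016 m and z of each of tray_end_a, tray_end_b in the frame of frame_mid below 0.0965 m and angle between tray_grip's own z axis and vertical below 0.1 rad), for 0.2 s.
At the end, for the whole second after the job is handed in: blue tray home on the grey one: both end ledges 83 to 87 mm above the bench (home is 85), middle within 14 mm of the frame's and long axis within 0.06 rad of the frame's, both clips back upright (under 0.03 rad), shield plate and screw jar still in the tray (horizontal distance between tray_grip and frame_mid below 0.014 m and angle between the x axis of tray_grip and the x axis of frame_mid, either way round below 0.06 rad and z of tray_end_a in the frame of frame_mid between 0.083 and 0.087 m and z of tray_end_b in the frame of frame_mid between 0.083 and 0.087 m and value of joint each of clip_a, clip_b below 0.03 rad and x of shield in the frame of tray_grip between -0.086 and 0.086 m and y of shield in the frame of tray_grip between -0.061 and 0.061 m and z of each of shield, screwjar in the frame of tray_grip below -0.025 m and x of screwjar in the frame of tray_grip between -0.086 and 0.086 m and y of screwjar in the frame of tray_grip between -0.061 and 0.061 m); the robot touches nothing.
It fails at once if the trays pressed against each other with more than 60 N (contact force between tray and lower above 60 N).
It fails at once if the blue tray is tipped by more than 0.35 rad (20 degrees) (angle between tray_grip's own z axis and vertical above 0.35 rad).
It fails at once if the tape, screwdriver, flux bottle, multimeter, pliers or brush is moved by more than 30 mm (distance of any of tape, driver, flux, meter, pliers, brush from where it was at the start of the episode above 0.03 m).
It also fails if it takes over 72 s, if anything falls off the work surface, if the arm or the gripper's body presses on something with over 40 N, if the wrist force passes 120 N, or if a joint passes its speed limit or range.

### The arm

A 6-joint arm with a two-finger parallel gripper is mounted at the origin on the work surface. World frame = base frame: x ahead of the robot, y to its left, z up, the work surface at z = 0. Lengths are in m, angles in degrees, forces in N, time in s.
With the tool pointing down it reaches from about 0.25 to 0.85 m from the base axis. Payload 12.5 kg.
Tool frame: the origin (TCP) lies midway between the tips of the shut fingers; the grasp point (between the pads) lies 19 mm behind it; z points along the fingers, x is the direction in which the jaws open and shut, and the axes are right-handed (so a half turn about z gives the same grasp; the last joint's range is limited). The gripper opens to 93 mm and grips with 3 to 60 N. Pads are 15 mm wide; open, the fingers measure 128 mm over their backs; the gripper's body (75 mm by 188 mm) begins 65 mm behind the grasp point.
Start: joints at [58.98, 20.094, 94.641, -0, 65.266, -4.847], TCP at [0.243, 0.494, 0.219] pointing down, gripper open.
Joint ranges: [-157.81, 157.81], [-45, 120.19], [0.68, 151.7], [-89.99, 269.99], [4.06, 180], [-164.3, 164.3]. Speed limits (degrees/s): [127.2, 127.2, 159.86, 180, 180, 180].

### API

Orientations are given as [roll, pitch, yaw] about the fixed x, y, z axes, in that order (R = Rz(yaw) Ry(pitch) Rx(roll)).
In Python, from plant import manip, camera, camera_params, job gives the robot as it stands. The module is installed in compiled form; this text tells all that it offers.
- The arm moves only by the tool servo_tool, never from a script. Its argument "steps" is text: rows parted by semicolons, each of 5 numbers parted by spaces: the shift along the world's x, y, z in m, then the turn about the world's z in degrees, then the closure, from 0 (fully open) to 1 (shut). In form: x y z turn grip; .... A call has exactly 8 rows; each row shifts and turns the commanded pose from where the row before left it; what a row does not reach is not made up. A row lasts 1/8 s, in which the tool goes at most 62.5 mm and 10.7 degrees, less where a joint would pass 70% of its speed; a pose out of reach is approached as far as the arm can. A call with a gripper value outside its range is refused whole. The fingers move at their own pace and stop on an object; "grip_force" is the grip in N (left out, the last holds). Time passes only in rows, so rows that do not move let the fingers close, or fill a call up. It gives the time, the measured TCP pose, the force and the opening at its end, in the units of the state.
- manip.get_obs(): the state, without advancing time (a new reading comes with each control period).
- camera(name): name is "scene" or "top" or "wrist"; returns the picture (420x560x3 uint8, red, green, blue); there is no depth.
- camera_params(name): a dict with "vfov" (degrees; the focal length in pixels is half the picture's height over the tangent of half this angle, whatever the lens; pixels are square), "cx", "cy" (the principal point, pixels), "world_from_camera" (4x4, takes a point from camera to world coordinates). Camera axes: x right, y up, looking along -z (the intrinsics and any distortion apply to the point x, -y, -z); pixel columns grow to the right and rows downward; lengths in m; the calibration is good to about 2 mm. A picture is of the moment at which its call begins: read the wrist's pose just before it. camera_params takes no time and is no camera call; for the wrist camera it gives the pose at the moment of the call.
- job.job_done(): hands the job in, once; it reports no verdict.
The state is a dict: "t": time; "q": joint angles; "qd": joint speeds; "joint_efforts": joint torques, N m; "eef_pos": TCP position; "orientation": TCP orientation; "force": force on the tool from outside, world axes, zero at the start; "ft_torque": the same for the moment, N m; "opening": finger opening in m.
Only numpy, scipy, OpenCV 4.12 (cv2) and the standard library are available. Lean on these libraries where they do the work, as an engineer would, in place of code of your own. Each camera call takes 0.05 s, during which the arm holds its last target.

## Working session

There is one attempt and no reset: what is moved stays moved. The work goes in short steps, Python scripts to look and compute and a tool call to move; the robot and the scene stay as the last step left them, time stands still between calls to the robot, and variables do not carry over. Pictures are saved under pics/ and viewed, and the job is handed in when it is done.

Besides the shell and the picture viewer there is one more tool, called as name(argument=value, ...), one argument or row to a line, values as JSON. servo_tool: Moves the arm, as the interface text tells. Its arguments: {"type":"object","properties":{"steps":{"type":"string"},"grip_force":{"type":"number"}},"required":["steps"]}

```bash
mkdir -p pics
cat > h.py <<'E'
import numpy as np, cv2
from plant import manip, camera, camera_params, job
def snap(n,f):
    p=camera_params(n); im=camera(n); cv2.imwrite('pics/'+f,cv2.cvtColor(im,cv2.COLOR_RGB2BGR)); return im,p
def ray(p,u,v,z,h=420):
    f=h/2/np.tan(np.radians(p['vfov'])/2); T=np.array(p['world_from_camera'])
    d=T[:3,:3]@np.array([(u-p['cx'])/f,-(v-p['cy'])/f,-1]); o=T[:3,3]
    return o+d*(z-o[2])/d[2]
def proj(p,X,h=420):
    f=h/2/np.tan(np.radians(p['vfov'])/2); T=np.array(p['world_from_camera'])
    c=T[:3,:3].T@(np.array(X)-T[:3,3]); return p['cx']+f*c[0]/-c[2], p['cy']-f*c[1]/-c[2]
E
python3 - <<'E'
from h import *
for n in ['top','scene','wrist']:
    im,p=snap(n,n+'0.png'); print(n,{k:(np.round(v,4).tolist() if k=='world_from_camera' else v) for k,v in p.items()})
print(manip.get_obs())
E
```

```text
top {'vfov': 57.067111434876416, 'cx': 288.4007199122509, 'cy': 208.574370140602, 'world_from_camera': [[-0.0466, 0.9761, -0.2123, 0.3638], [-0.9989, -0.0469, 0.0037, -0.0155], [-0.0064, 0.2122, 0.9772, 1.0081], [0.0, 0.0, 0.0, 1.0]]}
scene {'vfov': 49.662732940019055, 'cx': 282.3433780632831, 'cy': 215.94122821399537, 'world_from_camera': [[-0.8214, -0.3517, 0.449, 1.1268], [0.5703, -0.502, 0.6502, 0.7726], [-0.0033, 0.7901, 0.6129, 0.8381], [0.0, 0.0, 0.0, 1.0]]}
wrist {'vfov': 71.41619977053136, 'cx': 281.4774715797583, 'cy': 204.11929443325374, 'world_from_camera': [[0.4413, -0.8579, -0.2631, 0.1685], [0.8973, 0.422, 0.1292, 0.5296], [0.0002, -0.2931, 0.9561, 0.3844], [0.0, 0.0, 0.0, 1.0]]}
{'t': 0.15, 'q': array([ 5.89782693e+01,  2.01166087e+01,  9.46661327e+01, -1.37107356e-03,
        6.52673137e+01, -4.84752294e+00]), 'qd': array([ 0.0217452 , -0.14233884, -0.09034322, -0.05961511,  0.01364457,
       -0.03019574]), 'joint_efforts': array([ 2.33262881e-04, -4.97465158e+01, -2.85349149e+01,  6.98318915e-02,
        2.45859171e-02, -1.56245483e-05]), 'eef_pos': array([0.24245914, 0.49338927, 0.21824709]), 'orientation': array([-1.79997010e+02,  4.99813222e-02,  6.38263678e+01]), 'force': array([-0.13582875,  0.03701085, -0.53110481]), 'ft_torque': array([-0.00940458, -0.01447399,  0.00633532]), 'opening': 0.09333676776210414}
```

View pics/top0.png

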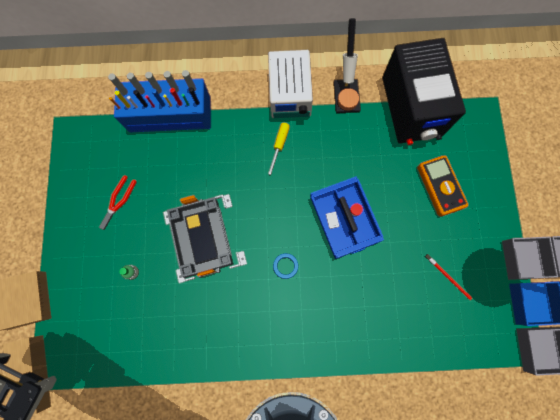

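View pics/scene0.png

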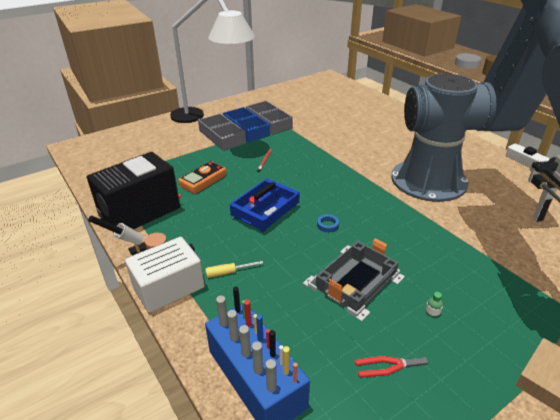

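View pics/wrist0.png

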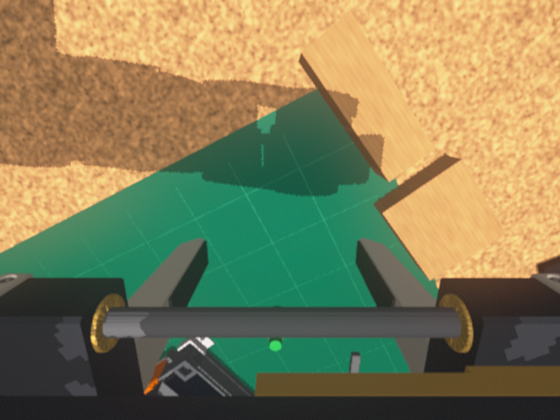

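Run:
```python
import cv2
a=cv2.imread('pics/top0.png')
cv2.imwrite('pics/t_blue.png',cv2.resize(a[165:270,290:400],None,fx=5.5,fy=5.5,interpolation=cv2.INTER_CUBIC))
cv2.imwrite('pics/t_grey.png',cv2.resize(a[185:290,150:260],None,fx=5.5,fy=5.5,interpolation=cv2.INTER_CUBIC))
```

```text
(no output)
```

View pics/t_blue.png

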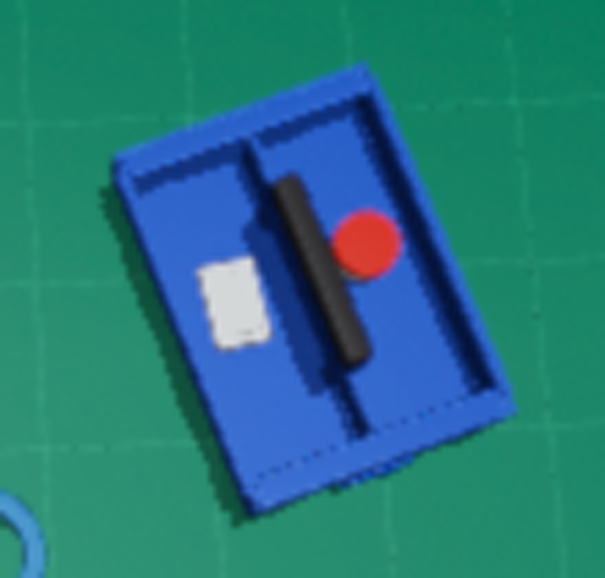

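View pics/t_grey.png

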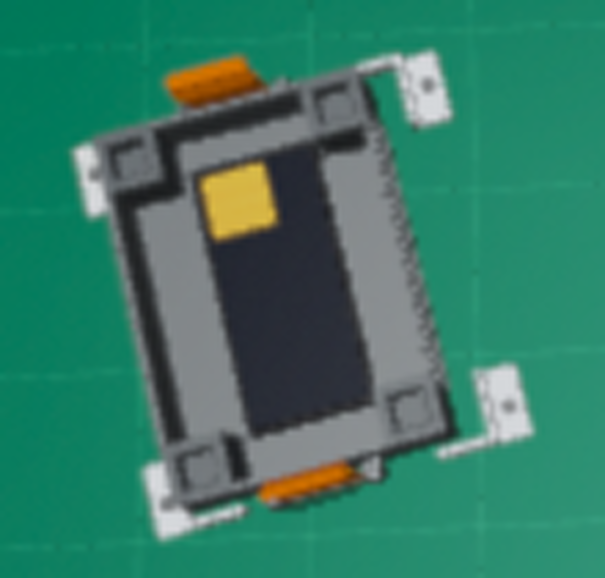

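Run:
```python
from h import *
p=camera_params('top')
def m(pts,off,z): return np.array([ray(p,(u+.5)/5.5-.5+off[0],(v+.5)/5.5-.5+off[1],z)[:2] for u,v in pts])
for n,pts,off,z in [('blue',[(115,155),(370,65),(515,410),(250,515)],(290,165),.054),('grey',[(132,160),(335,103),(410,408),(200,468)],(150,185),.044)]:
    P=m(pts,off,z);print(n,P.round(4).tolist(),P.mean(0).round(4))
    for i in range(4):
        d=P[(i+1)%4]-P[i];print(np.linalg.norm(d).round(4),np.degrees(np.arctan2(d[1],d[0])).round(2))
H=m([(288,180),(357,362)],(290,165),.088);d=H[0]-H[1];print('bar',H.mean(0).round(4),np.linalg.norm(d),np.degrees(np.arctan2(d[1],d[0])))
for n,u,v,z in [('flux',127,271,.06),('driver',276,160,.01),('tape',286,266,.019),('meter',442,185,.035),('psu',425,90,.15),('box',290,85,.08)]: print(n,ray(p,u,v,z).round(3))
```

```text
blue [[0.6095, -0.0773], [0.6471, -0.1988], [0.4822, -0.2505], [0.4408, -0.1277]] [ 0.5449 -0.1636]
0.1273 -72.81
0.1728 -162.62
0.1295 108.65
0.1761 16.66
grey [[0.5739, 0.2742], [0.5966, 0.1799], [0.4533, 0.1465], [0.4309, 0.2413]] [0.5137 0.2105]
0.097 -76.5
0.1472 -166.89
0.0974 103.31
0.1468 12.97
bar [ 0.5439 -0.1633] 0.08658728621575149 16.01728259397858
flux [0.433 0.381 0.06 ]
driver [0.717 0.008 0.01 ]
tape [ 0.43  -0.006  0.019]
meter [ 0.619 -0.422  0.035]
psu [ 0.829 -0.364  0.15 ]
box [ 0.899 -0.039  0.08 ]
```

servo_tool(
  steps="0.045 -0.035 0 5.6 0;0.048 -0.0365 0 5.6 0;0.048 -0.0365 0 5.6 0;0.048 -0.0365 0 5.6 0;0.048 -0.0365 0 5.6 0;0.048 -0.0365 0 5.6 0;0.048 -0.0365 0 5.6 0;0.016 -0.011 0 0 0",
  grip_force=40,
)

```text
t: 1.15
eef_pos: [0.5934, 0.2263, 0.218]
orientation: [-180.0, 0.0, 102.9]
force: [0.1, 0.6, 0.2]
opening: 0.093
```

Run:
```python
from h import *
im,p=snap('wrist','w1.png');im,p=snap('wrist','w2.png')
np.save('p2.npy',p,allow_pickle=True);o=manip.get_obs();print(o['eef_pos'],o['orientation'],o['t'],o['qd'],o['q'])
```

```text
[0.5922765  0.22762879 0.21800917] [-1.79957972e+02  2.03063907e-03  1.02859460e+02] 1.25 [ 2.81839019 -1.69200768  2.32773266  0.5054868  -0.26710994  1.40336393] [ 1.68201450e+01  2.89923787e+01  8.12075187e+01  9.34406718e-04
  6.98421706e+01 -8.60396366e+01]
```

View pics/w2.png

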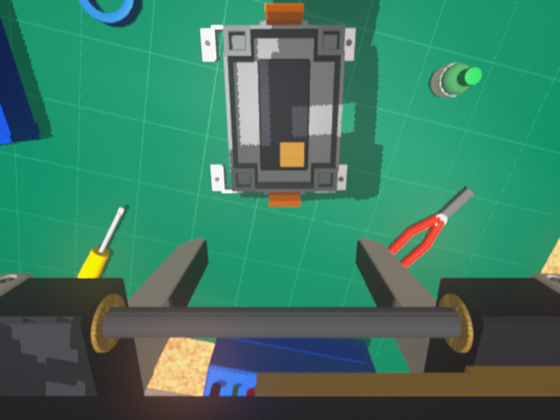

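Run:
```python
import cv2
a=cv2.imread('pics/w2.png')
cv2.imwrite('pics/w2z.png',cv2.resize(a[0:215,190:370],None,fx=2.75,fy=2.75,interpolation=cv2.INTER_CUBIC))
b=[a[25:65,220:260],a[25:65,310:350],a[160:200,310:350],a[160:200,220:260]]
b=[cv2.resize(x,None,fx=7,fy=7,interpolation=cv2.INTER_CUBIC) for x in b]
import numpy as np
cv2.imwrite('pics/w2s.png',np.vstack([np.hstack(b[:2]),np.hstack([b[3],b[2]])]))
```

```text
(no output)
```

View pics/w2s.png

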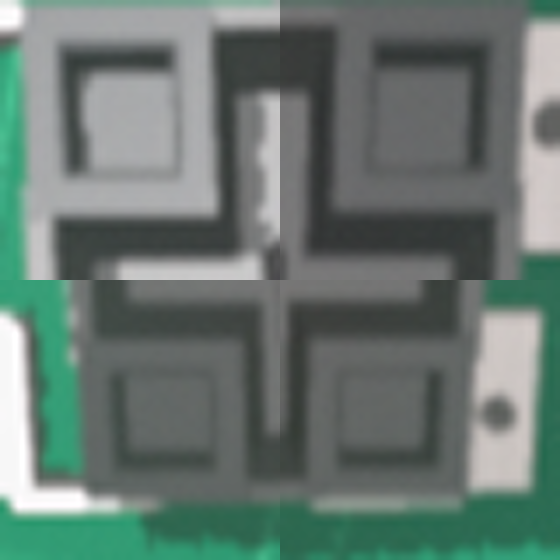

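View pics/w2z.png

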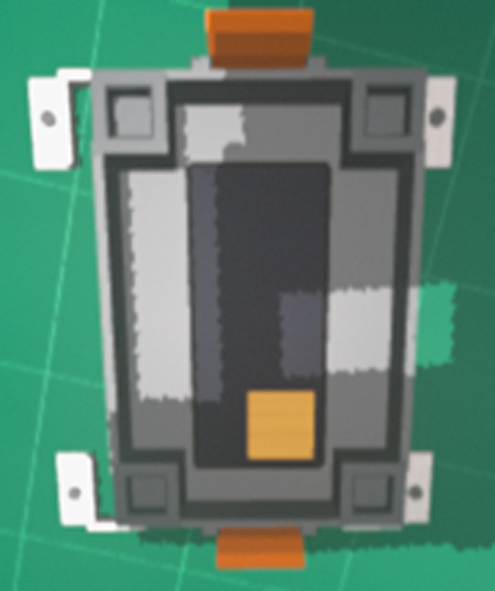

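Run:
```python
from h import *
p=np.load('p2.npy',allow_pickle=True).item()
c=[(120,113,220,25),(151,111.5,310,25),(106,136.5,310,160),(166,138,220,160)]
P=np.array([ray(p,a+(u+.5)/7-.5,b+(v+.5)/7-.5,.044)[:2] for u,v,a,b in c])
print(P.round(4).tolist(),P.mean(0).round(4))
for i in range(4):
    d=P[(i+1)%4]-P[i];print(np.linalg.norm(d).round(4),np.degrees(np.arctan2(d[1],d[0])).round(2))
# frame by symmetric bracket holes at z~.002 (zoom 2.75, off 190,0)
h=[(48,118),(437,117),(416,492),(74,492)]
Q=np.array([ray(p,190+(u+.5)/2.75-.5,(v+.5)/2.75-.5,.003)[:2] for u,v in h]);print(Q.round(4).tolist(),Q.mean(0).round(4))
for i in range(4):
    d=Q[(i+1)%4]-Q[i];print(np.linalg.norm(d).round(4),np.degrees(np.arctan2(d[1],d[0])).round(2))
```

```text
[[0.4524, 0.1465], [0.4305, 0.2422], [0.5737, 0.2744], [0.5954, 0.1802]] [0.513  0.2108]
0.0982 102.94
0.1468 12.7
0.0967 -77.04
0.1469 -166.72
[[0.4547, 0.1058], [0.4177, 0.2666], [0.5755, 0.3033], [0.6122, 0.1421]] [0.515  0.2045]
0.165 102.96
0.1621 13.09
0.1653 -77.19
0.1616 -167.01
```

servo_tool(
  steps="0.004 -0.05 0.005 0.7 0;0.005 -0.06 0.005 0.7 0;0.005 -0.06 0.005 0.7 0;0.005 -0.06 0.005 0.7 0;0.005 -0.06 0 0.7 0;0.004 -0.06 0 0.5 0;0 -0.0175 0 0 0;0 0 0 0 0",
)

```text
t: 2.25
eef_pos: [0.6193, -0.138, 0.2385]
orientation: [-180.0, -0.0, 107.0]
force: [-0.2, -0.3, -0.3]
opening: 0.093
```

Run:
```python
from h import *
im,p=snap('wrist','w3.png')
np.save('p3.npy',p,allow_pickle=True);o=manip.get_obs();print(o['eef_pos'],o['orientation'],o['t'],o['qd'],o['q'],o['force'])
a=cv2.imread('pics/w3.png')
cv2.imwrite('pics/w3z.png',cv2.resize(a[0:235,180:380],None,fx=2.5,fy=2.5,interpolation=cv2.INTER_CUBIC))
```

```text
[ 0.61940378 -0.13710984  0.23860686] [-1.79994014e+02 -3.61520462e-02  1.07051327e+02] 2.3 [ 1.1759165  -0.19453004 -0.03013169  0.06333699  0.10092948 -0.10156709] [-1.66967585e+01  2.79695403e+01  7.98776551e+01  2.80818674e-02
  7.21778683e+01 -1.23756688e+02] [ 0.24339988  1.31215689 -0.00483125]
```

View pics/w3z.png

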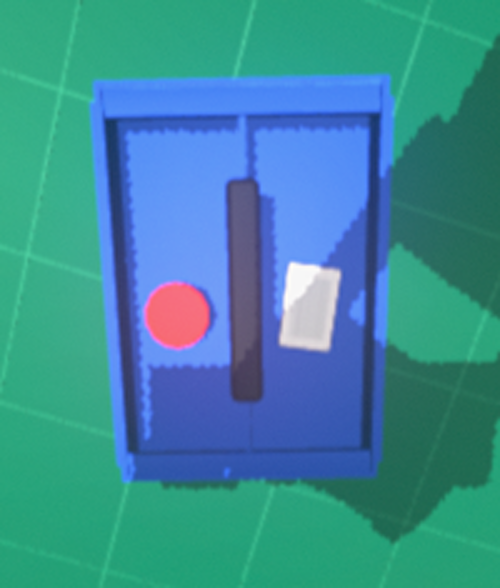

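Run:
```python
from h import *
p=np.load('p3.npy',allow_pickle=True).item()
def m(c,z): return np.array([ray(p,180+(u+.5)/2.5-.5,(v+.5)/2.5-.5,z)[:2] for u,v in c])
P=m([(93,80),(390,75),(378,476),(121,480)],.054)
print(P.round(4).tolist(),P.mean(0).round(4))
for i in range(4):
    d=P[(i+1)%4]-P[i];print(np.linalg.norm(d).round(4),np.degrees(np.arctan2(d[1],d[0])).round(2))
H=m([(242,180),(247.5,401)],.088);d=H[1]-H[0];print(H.mean(0),np.linalg.norm(d),np.degrees(np.arctan2(d[1],d[0])))
```

```text
[[0.48, -0.2517], [0.4414, -0.1316], [0.6082, -0.0769], [0.6473, -0.1981]] [ 0.5442 -0.1646]
0.1262 107.84
0.1756 18.15
0.1274 -72.14
0.1756 -162.23
[ 0.54476417 -0.16442829] 0.08801695838501265 18.22986134593312
```

servo_tool(
  steps="-0.03 -0.01 -0.02 0.9 0;-0.03 -0.01 -0.03 0 0;-0.0155 -0.0065 -0.04 0 0;0 0 -0.035 0 0;0 0 -0.025 0 0;0 0 0 0 0;0 0 0 0 0;0 0 0 0 0",
)

```text
t: 3.3
eef_pos: [0.5448, -0.1651, 0.0899]
orientation: [179.9, 0.1, 108.0]
force: [0.0, -0.9, 0.6]
opening: 0.0927
```

Run:
```python
from h import *
o=manip.get_obs();print(o['eef_pos'],o['orientation'],o['t'],o['qd'].round(2),o['force'])
```

```text
[ 0.54477654 -0.16511478  0.08990642] [1.79910788e+02 7.10264121e-02 1.07960003e+02] 3.3 [-0.33  0.25  0.2  -0.05 -0.25 -0.1 ] [ 0.00788992 -0.87351839  0.57730712]
```

servo_tool(
  steps="0 0 -0.015 0 0;0 0 -0.013 0 0;0 0 0 0 0;0 0 0 0 0.6;0 0 0 0 0.8;0 0 0 0 1;0 0 0 0 1;0 0 0 0 1",
  grip_force=50,
)

```text
t: 4.3
eef_pos: [0.5441, -0.1654, 0.0607]
orientation: [180.0, 0.0, 107.9]
force: [0.0, 0.1, -0.3]
opening: 0.0471
```

servo_tool(
  steps="0 0 0 0 1;0 0 0 0 1;0 0 0.005 0 1;0 0 0.01 0 1;0 0 0.015 0 1;0 0 0.015 0 1;0 0 0.005 0 1;0 0 0 0 1",
)

```text
t: 5.3
eef_pos: [0.5441, -0.1654, 0.111]
orientation: [180.0, 0.0, 107.9]
force: [0.4, 0.3, -4.7]
opening: 0.0135
```

Run:
```python
from h import *
o=manip.get_obs();print(o['eef_pos'],o['orientation'],o['t'],o['qd'].round(2),o['force'],o['ft_torque'],o['opening'])
snap('scene','s1.png');snap('wrist','w4.png')
```

```text
[ 0.54412942 -0.16540906  0.11097847] [1.79975606e+02 1.97003038e-02 1.07928354e+02] 5.3 [-0.04  0.95  0.46 -0.03 -0.33  0.04] [ 0.41998495  0.2597928  -4.6899468 ] [ 0.0934502  -0.00710318 -0.07405377] 0.013469519307065159
```

View pics/s1.png

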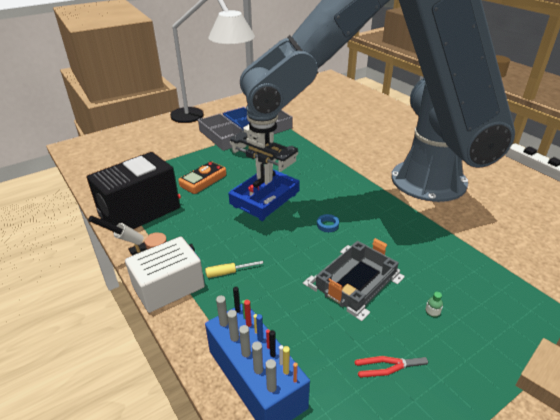

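View pics/w4.png

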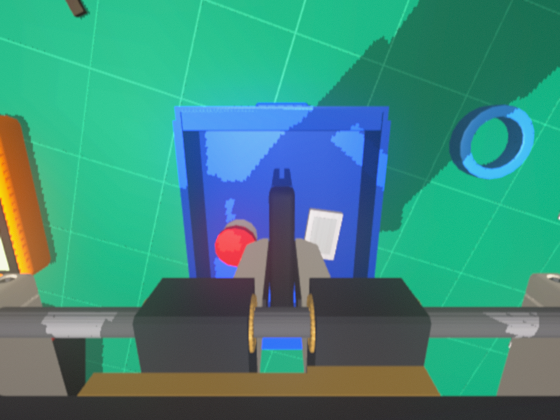

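Run:
```python
from h import *
p=camera_params('wrist');o=manip.get_obs();e=o['eef_pos']
a=cv2.imread('pics/w4.png');cv2.imwrite('pics/w4z.png',cv2.resize(a[90:170,160:400],None,fx=3.2,fy=3.2,interpolation=cv2.INTER_CUBIC))
y=np.radians(o['orientation'][2]);tx=np.array([np.cos(y),np.sin(y)]);ty=np.array([np.sin(y),-np.cos(y)])
for u,v in [(175,108),(388,107)]:
    d=ray(p,u,v,.104)[:2]-e[:2];print(d@tx,d@ty)
```

```text
-0.05949048495933455 -0.08580761992958995
0.059950521127622614 -0.08630198281271273
```

View pics/w4z.png

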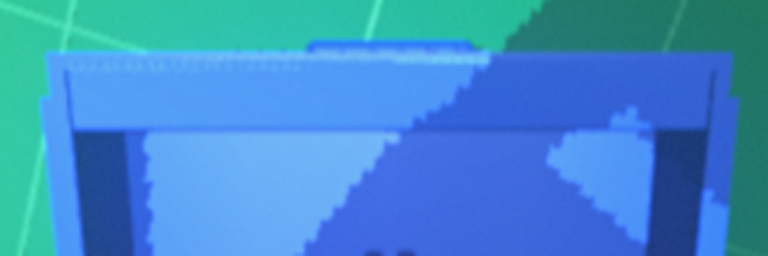

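servo_tool(
  steps="-0.004 0.01 0.01 -0.6 1;-0.004 0.02 0.02 -0.6 1;-0.004 0.03 0.02 -0.6 1;-0.004 0.04 0 -0.6 1;-0.004 0.045 0 -0.6 1;-0.004 0.045 0 -0.6 1;-0.004 0.045 0 -0.7 1;-0.004 0.04 0 -0.7 1",
)

```text
t: 6.4
eef_pos: [0.5113, 0.1116, 0.1611]
orientation: [180.0, -0.0, 102.9]
force: [-0.1, -0.8, -4.8]
opening: 0.0134
```

servo_tool(
  steps="0 0.035 0 0 1;0 0.028 0 0 1;0 0.02 0 0 1;0 0.012 0 0 1;0 0.0058 0 0 1;0 0 0 0 1;0 0 -0.01 0 1;0 0 -0.01 0 1",
)

```text
t: 7.4
eef_pos: [0.512, 0.2099, 0.1398]
orientation: [-180.0, 0.0, 102.9]
force: [-0.4, -0.1, -5.1]
opening: 0.0137
```

servo_tool(
  steps="0 0 -0.008 0 1;0 0 0 0 1;0 0 0 0 1;0 0 0 0 1;0 0 0 0 1;0 0 0 0 1;0 0 0 0 1;0 0 0 0 1",
)

```text
t: 8.4
eef_pos: [0.5121, 0.2104, 0.1326]
orientation: [-180.0, 0.0, 102.9]
force: [-0.2, 0.6, -5.1]
opening: 0.0134
```

Run:
```python
from h import *
o=manip.get_obs();print(o['eef_pos'],o['orientation'],o['t'],o['qd'].round(2),o['force'],o['ft_torque'],o['opening'])
snap('scene','s2.png');snap('wrist','w5.png')
```

```text
[0.51205843 0.21040838 0.13262591] [-1.79998823e+02  9.95313707e-04  1.02930589e+02] 8.4 [-0.07  0.05  0.03  0.01  0.05  0.  ] [-0.15718903  0.63575638 -5.08870244] [0.04262985 0.00210797 0.00555151] 0.013411075541456487
```

View pics/s2.png

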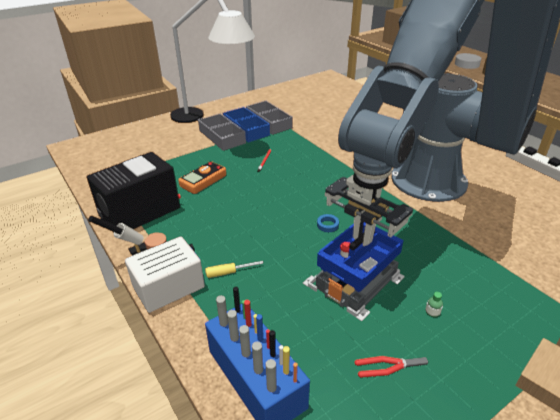

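View pics/w5.png

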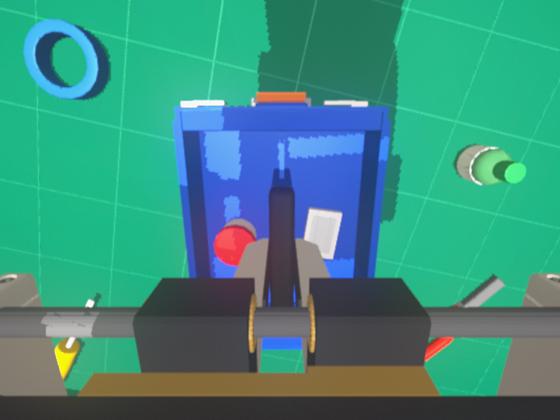

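servo_tool(
  steps="0 0 -0.006 0 1;0 0 -0.006 0 1;0 0 -0.006 0 1;0 0 -0.004 0 1;0 0 -0.002 0 1;0 0 -0.001 0 1;0 0 -0.001 0 1;0 0 0 0 1",
)

```text
t: 9.5
eef_pos: [0.5123, 0.2105, 0.1072]
orientation: [179.9, -0.0, 102.9]
force: [-3.9, -1.0, 5.1]
opening: 0.0141
```

servo_tool(
  steps="0 0 -0.0005 0 1;0 0 -0.0005 0 1;0 0 -0.0005 0 1;0 0 -0.0005 0 1;0 0 -0.0005 0 1;0 0 -0.0005 0 1;0 0 0 0 1;0 0 0 0 1",
)

```text
t: 10.5
eef_pos: [0.5129, 0.2107, 0.1053]
orientation: [179.9, -0.0, 102.9]
force: [-4.8, -0.6, 14.8]
opening: 0.0133
```

Run:
```python
from h import *
o=manip.get_obs();print(o['eef_pos'],o['orientation'],o['t'],o['force'],o['ft_torque'],o['opening'])
snap('scene','s3.png');snap('wrist','w6.png');snap('top','t3.png')
a=cv2.imread('pics/s3.png');cv2.imwrite('pics/s3z.png',cv2.resize(a[200:340,290:430],None,fx=4.2,fy=4.2,interpolation=cv2.INTER_CUBIC))
```

```text
[0.51293875 0.21074013 0.10526355] [ 1.79850395e+02 -1.41645469e-02  1.02929441e+02] 10.5 [-4.83162269 -0.5827841  14.79731979] [-0.14450854  0.83006255  0.01698228] 0.013318257483013352
```

View pics/s3z.png

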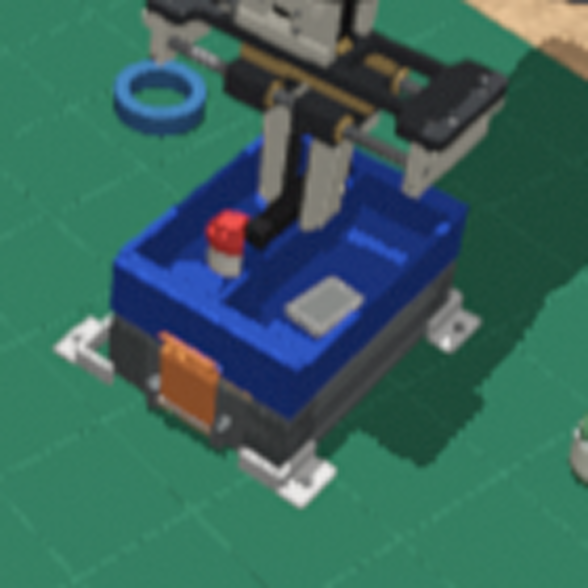

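View pics/w6.png

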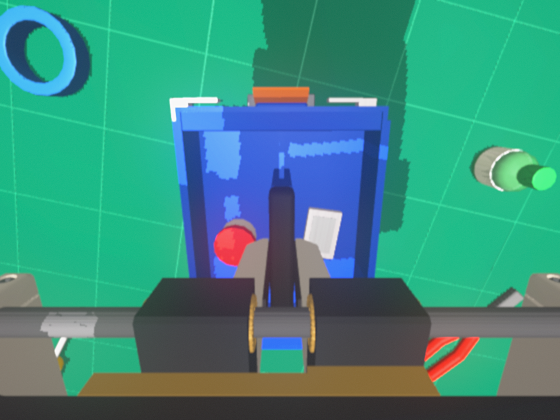

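servo_tool(
  steps="0 0 0.001 0 1;0 0 0.001 0 1;0 0 0.001 0 1;0 0 0 0 1;0 0 0 0 1;0 0 0 0 1;0 0 0 0 1;0 0 0 0 1",
)

```text
t: 11.65
eef_pos: [0.512, 0.2104, 0.1066]
orientation: [-180.0, 0.0, 102.9]
force: [-0.2, -0.5, -8.0]
opening: 0.0139
```

Run:
```python
from h import *
o=manip.get_obs();print(o['eef_pos'],o['orientation'],o['t'],o['force'],o['ft_torque'],o['opening'])
snap('top','t4.png')
p=np.array(camera_params('wrist')['world_from_camera']);print(p[2])
for f in ['t3','t4']:
    a=cv2.imread(f'pics/{f}.png');cv2.imwrite(f'pics/{f}z.png',cv2.resize(a[180:300,140:270],None,fx=4.5,fy=4.5,interpolation=cv2.INTER_CUBIC))
```

```text
[0.51201844 0.21037619 0.10659068] [-1.79991379e+02  2.40643201e-03  1.02926760e+02] 11.65 [-0.17003038 -0.54526367 -8.04967369] [ 0.11578308 -0.00873767  0.04846392] 0.013919266376579236
[ 0.00103679 -0.29377654  0.95587356  0.27282673]
```

View pics/t4z.png

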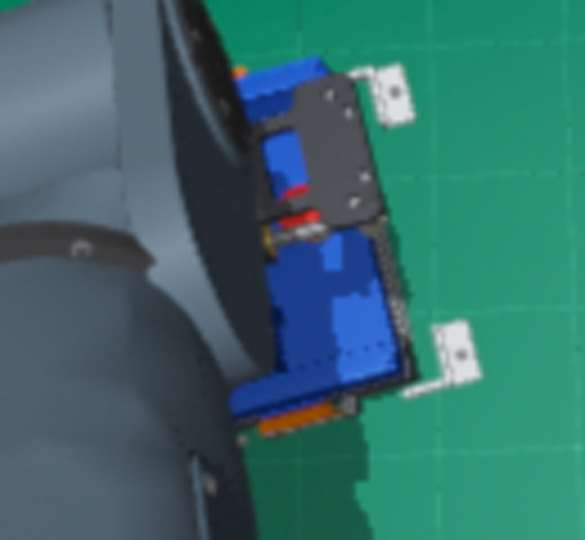

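Run:
```python
from h import *
snap('wrist','w7.png')
g={k:cv2.cvtColor(cv2.imread(f'pics/{k}.png'),cv2.COLOR_BGR2GRAY).astype(np.float32) for k in ['w5','w6','w7']}
B={k:cv2.imread(f'pics/{k}.png').astype(np.float32) for k in g}
for k in ['w6','w7']:
  for n,(r0,r1,c0,c1) in {'bar':(170,240,255,310),'leftwall':(112,260,165,215),'rightwall':(112,260,350,400),'top':(98,135,330,385),'jar':(215,270,205,262)}.items():
    print(k,n,np.round(cv2.phaseCorrelate(g['w5'][r0:r1,c0:c1].copy(),g[k][r0:r1,c0:c1].copy(),cv2.createHanningWindow((c1-c0,r1-r0),cv2.CV_32F)),2).tolist() if 0 else cv2.phaseCorrelate(g['w5'][r0:r1,c0:c1].copy(),g[k][r0:r1,c0:c1].copy(),cv2.createHanningWindow((c1-c0,r1-r0),cv2.CV_32F)))
im=[cv2.resize(cv2.imread(f'pics/{k}.png')[85:145,165:400],None,fx=3.3,fy=3.3,interpolation=cv2.INTER_CUBIC) for k in ['w5','w6','w7']]
cv2.imwrite('pics/cmp.png',np.vstack(im))
```

```text
w6 bar ((-0.313585306813561, 0.11752295433169024), 0.9147957281933891)
w6 leftwall ((-0.005902403359357322, -0.39488274599821693), 0.7815097625732422)
w6 rightwall ((-0.13657963788383043, -1.2818157199140074), 0.49602620226542155)
w6 top ((8.06725234532129, -1.4134539828065087), 0.5120200824737549)
w6 jar ((-0.11930137806110963, 0.031216824625811768), 0.9584082216686672)
w7 bar ((-0.05216277357256516, 0.1555338414496319), 0.9521176585444697)
w7 leftwall ((-0.20072160262733618, -0.10060396126171156), 0.6606213269551595)
w7 rightwall ((-0.18352475267236557, 0.09598647357205436), 0.5111601051330567)
w7 top ((7.575646698667757, -0.5172284752303007), 0.6304849668343862)
w7 jar ((-0.11685875700326065, 0.014141158705765378), 0.9179139664438036)
```

View pics/cmp.png

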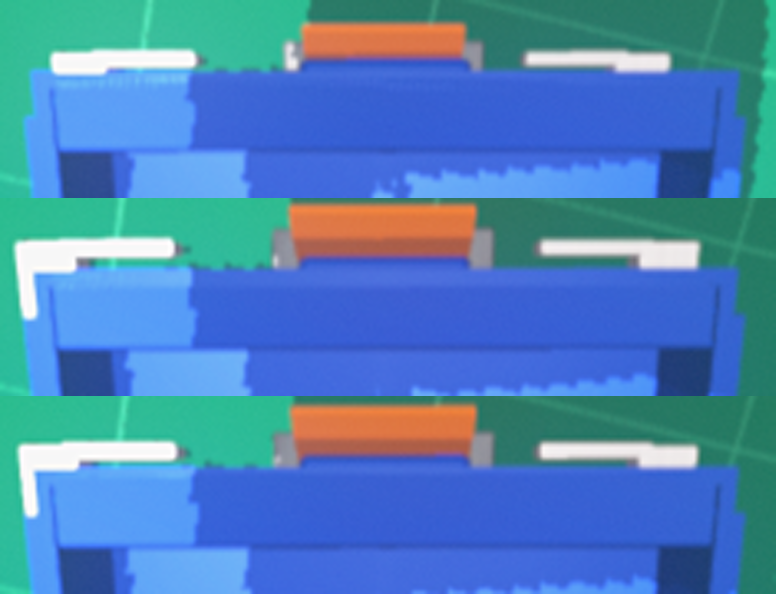

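servo_tool(
  steps="0.0005 -0.0004 0 0 1;0 0 0 0 1;0 0 -0.0005 0 1;0 0 -0.0005 0 1;0 0 -0.0005 0 1;0 0 -0.0005 0 1;0 0 0 0 1;0 0 0 0 1",
)

```text
t: 12.75
eef_pos: [0.513, 0.2102, 0.1059]
orientation: [179.9, -0.0, 102.9]
force: [-6.3, 1.3, 10.2]
opening: 0.0135
```

Run:
```python
from h import *
o=manip.get_obs();print(o['eef_pos'],o['orientation'],o['t'],o['force'],o['ft_torque'],o['opening'])
```

```text
[0.51296784 0.21021728 0.10590687] [ 1.79920569e+02 -6.62092554e-03  1.02935921e+02] 12.75 [-6.2848887   1.27298816 10.17959259] [0.33047696 0.97781432 0.05651189] 0.013488173103708654
```

servo_tool(
  steps="-0.0005 -0.0001 0 0 1;-0.0005 -0.0001 0 0 1;0 0 0 0 1;-0.0005 -0.0001 0 0 1;-0.0005 -0.0001 0 0 1;0 0 0 0 1;0 0 0 0 1;0 0 0 0 1",
)

```text
t: 13.75
eef_pos: [0.512, 0.21, 0.106]
orientation: [179.8, -0.0, 102.9]
force: [-0.2, 1.7, 5.7]
opening: 0.0134
```

servo_tool(
  steps="-0.0005 -0.0001 0 0 1;-0.0005 -0.0001 0 0 1;0 0 0 0 1;-0.0005 -0.0001 0 0 1;-0.0005 -0.0001 0 0 1;0 0 0 0 1;0 0 0 0 1;0 0 0 0 1",
)

```text
t: 14.75
eef_pos: [0.5111, 0.2097, 0.1059]
orientation: [179.6, -0.0, 102.9]
force: [7.8, 3.3, 2.2]
opening: 0.0136
```

Run:
```python
from h import *
o=manip.get_obs();print(o['eef_pos'],o['orientation'],o['t'],o['force'],o['ft_torque'],o['opening'])
snap('wrist','w8.png')
```

```text
[0.51109617 0.20967335 0.10591047] [ 1.79636193e+02 -4.66307873e-03  1.02923319e+02] 14.75 [7.82210792 3.29176958 2.24091893] [ 0.5838392  -1.24930185 -0.01731746] 0.013641897033634878
```

View pics/w8.png

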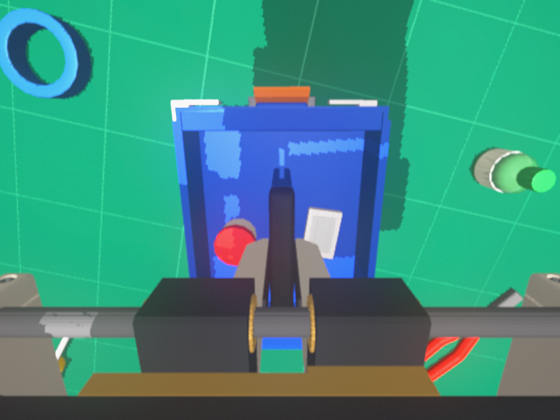

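servo_tool(
  steps="0.0005 0.0001 0 0 1;0.0005 0.0001 0 0 1;0.0005 0.0001 0 0 1;0.0005 0.0001 0 0 1;0 0 0 0 1;0 0 0 0 1;0 0 0 0 1;0 0 0 0 1",
)

```text
t: 15.8
eef_pos: [0.5118, 0.2098, 0.1058]
orientation: [179.8, 0.0, 102.9]
force: [1.4, 0.2, 8.9]
opening: 0.0136
```

Run:
```python
from h import *
o=manip.get_obs();print(o['eef_pos'],o['orientation'],o['t'],o['force'],o['ft_torque'],o['opening'])
a,p=snap('scene','s4.png')
a=cv2.imread('pics/s4.png');cv2.imwrite('pics/s4z.png',cv2.resize(a[225:345,300:430],None,fx=4.6,fy=4.6,interpolation=cv2.INTER_CUBIC))
th=np.radians(12.93);ex=np.array([np.cos(th),np.sin(th)]);ey=np.array([-np.sin(th),np.cos(th)])
c=o['eef_pos'][:2]
for sx,sy in [(1,1),(1,-1),(-1,1)]:
  for z in (.098,.093,.085):
    u,v=proj(p,[*(c+88*sx*ex/1e3+60*sy*ey/1e3),z]);print(sx,sy,z,round((u-300)*4.6,1),round((v-225)*4.6,1))
```

```text
[0.51178516 0.20979418 0.10583635] [1.79815131e+02 1.67211231e-03 1.02926008e+02] 15.8 [1.35796678 0.23981461 8.89300201] [ 0.27675882 -0.09405913 -0.01665056] 0.013572752492759051
1 1 0.098 273.1 269.0
1 1 0.093 272.0 276.2
1 1 0.085 270.4 287.6
1 -1 0.098 79.9 155.0
1 -1 0.093 79.4 162.0
1 -1 0.085 78.8 173.3
-1 1 0.098 462.2 90.4
-1 1 0.093 460.8 97.4
-1 1 0.085 458.4 108.6
```

View pics/s4z.png

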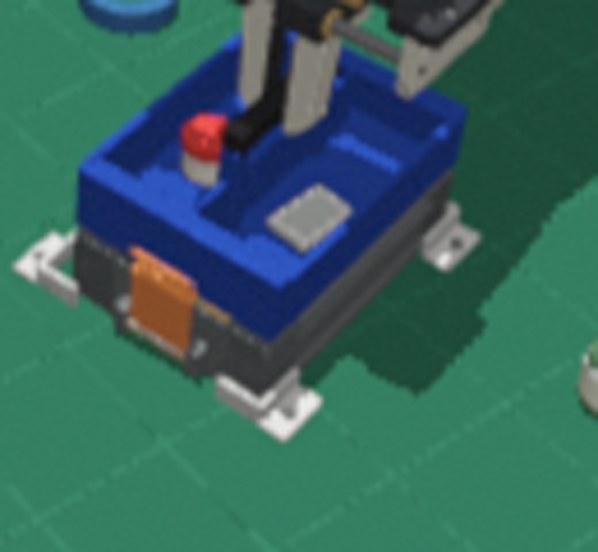

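servo_tool(
  steps="0 0 -0.0005 0 1;0 0 -0.0005 0 1;0 0 -0.0005 0 1;0 0 -0.0005 0 1;0 0 0 0 1;0 0 0 0 1;0 0 0 0 1;0 0 0 0 1",
)

```text
t: 16.85
eef_pos: [0.5122, 0.2099, 0.1046]
orientation: [179.7, 0.0, 102.9]
force: [-0.9, 0.8, 15.0]
opening: 0.0134
```

Run:
```python
from h import *
o=manip.get_obs();print(o['eef_pos'],o['orientation'],o['t'],o['force'],o['ft_torque'],o['opening'])
```

```text
[0.51224742 0.20992793 0.10455661] [1.79737923e+02 2.56258720e-04 1.02931750e+02] 16.85 [-0.87097072  0.7959664  14.95135566] [ 0.17548572 -0.07071459 -0.00566697] 0.013442757792258741
```

servo_tool(
  steps="0 0 -0.0005 0 1;0 0 -0.0005 0 1;0 0 -0.0005 0 1;0 0 -0.0005 0 1;0 0 0 0 1;0 0 0 0 1;0 0 0 0 1;0 0 0 0 1",
)

```text
t: 17.85
eef_pos: [0.5108, 0.2095, 0.1016]
orientation: [180.0, 0.0, 102.9]
force: [-3.9, -0.6, 11.9]
opening: 0.0132
```

Run:
```python
from h import *
o=manip.get_obs();print(o['eef_pos'],o['orientation'],o['t'],o['force'],o['ft_torque'],o['opening'])
snap('wrist','w9.png');snap('scene','s5.png')
im=[cv2.resize(cv2.imread(f'pics/{k}.png')[85:145,165:400],None,fx=3.3,fy=3.3,interpolation=cv2.INTER_CUBIC) for k in ['w5','w8','w9']]
cv2.imwrite('pics/cmp2.png',np.vstack(im))
a=cv2.imread('pics/s5.png');cv2.imwrite('pics/s5z.png',cv2.resize(a[225:345,300:430],None,fx=4.6,fy=4.6,interpolation=cv2.INTER_CUBIC))
```

```text
[0.51081963 0.20949702 0.10159377] [1.79954901e+02 1.98466576e-02 1.02938816e+02] 17.85 [-3.90637692 -0.63607675 11.91319592] [-0.06987588  0.53770819 -0.02506179] 0.01324466198029692
```

View pics/cmp2.png

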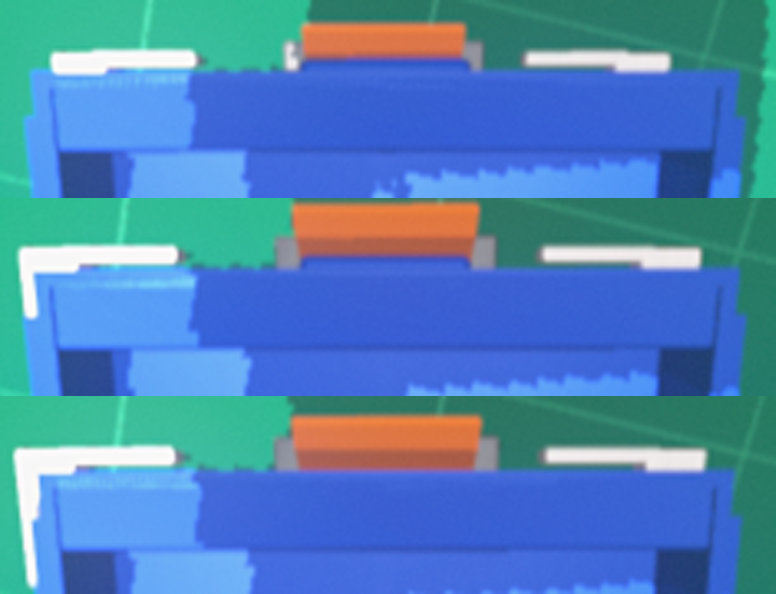

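View pics/s5z.png

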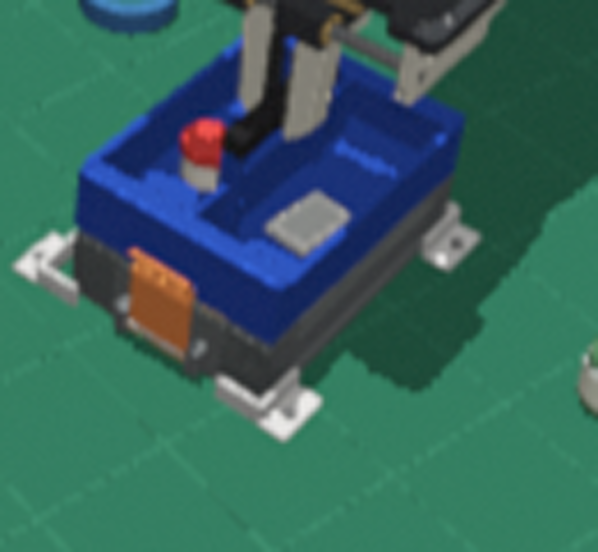

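servo_tool(
  steps="0 0 -0.0005 0 1;0 0 -0.0005 0 1;0 0 -0.0005 0 1;0 0 -0.0005 0 1;0 0 0 0 1;0 0 0 0 1;0 0 0 0 1;0 0 0 0 1",
)

```text
t: 18.95
eef_pos: [0.5114, 0.2096, 0.0998]
orientation: [179.9, 0.0, 102.9]
force: [1.0, -1.3, 13.1]
opening: 0.0137
```

Run:
```python
from h import *
o=manip.get_obs();print(o['eef_pos'],o['orientation'],o['t'],o['force'],o['ft_torque'],o['opening'])
```

```text
[0.51140206 0.20963081 0.0997906 ] [1.79887819e+02 1.36008195e-02 1.02933447e+02] 18.95 [ 0.97196927 -1.25931116 13.11876937] [-0.3500955   0.39257535  0.05366797] 0.013656893238859689
```

servo_tool(
  steps="0 0 -0.0005 0 1;0 0 -0.0005 0 1;0 0 -0.0005 0 1;0 0 0 0 1;0 0 0 0 1;0 0 0 0 1;0 0 0 0 1;0 0 0 0 1",
)

```text
t: 19.95
eef_pos: [0.5114, 0.2096, 0.0997]
orientation: [179.9, 0.0, 102.9]
force: [-6.8, -3.4, 30.9]
opening: 0.0134
```

Run:
```python
from h import *
o=manip.get_obs();print(o['eef_pos'],o['orientation'],o['t'],o['force'],o['ft_torque'],o['opening'])
snap('wrist','w10.png');snap('scene','s6.png')
cv2.imwrite('pics/w10z.png',cv2.resize(cv2.imread('pics/w10.png')[85:145,165:400],None,fx=3.3,fy=3.3,interpolation=cv2.INTER_CUBIC))
a=cv2.imread('pics/s6.png');cv2.imwrite('pics/s6z.png',cv2.resize(a[225:345,300:430],None,fx=4.6,fy=4.6,interpolation=cv2.INTER_CUBIC))
```

```text
[0.51144323 0.20964425 0.09969454] [1.79868925e+02 1.57254889e-02 1.02937041e+02] 19.95 [-6.7903605  -3.38817006 30.85094631] [-0.71877272  1.53524849  0.05459379] 0.01341426610996368
```

View pics/w10z.png

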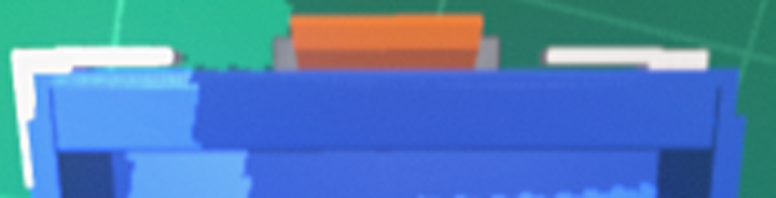

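View pics/s6z.png

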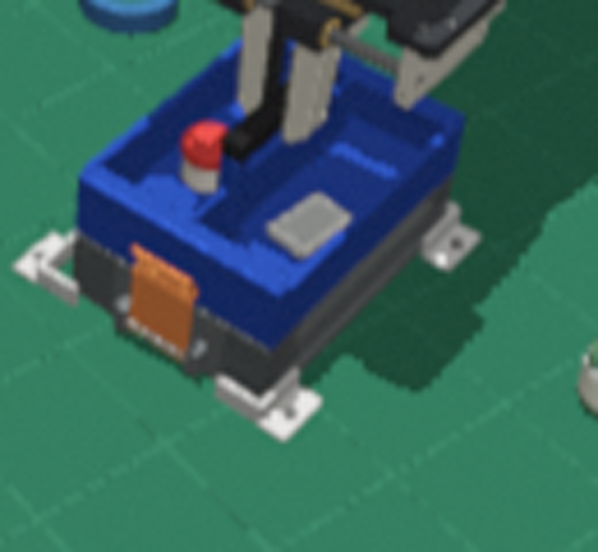

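servo_tool(
  steps="0 0 0.001 0 1;0 0 0.001 0 1;0 0 0 0 1;0 0 0 0 1;0 0 0 0 0.7;0 0 0 0 0.5;0 0 0 0 0.3;0 0 0 0 0.2",
)

```text
t: 21.05
eef_pos: [0.5104, 0.2096, 0.0989]
orientation: [-180.0, 0.0, 102.9]
force: [-0.5, -1.0, 0.3]
opening: 0.0489
```

servo_tool(
  steps="0 0 0 0 0;0 0 0 0 0;0 0 0.01 0 0;0 0 0.02 0 0;0 0 0.03 0 0;0 0 0.03 0 0;0.02 0 0.03 0 0;0.03 0 0.02 0 0",
)

```text
t: 22.05
eef_pos: [0.5611, 0.2098, 0.2418]
orientation: [179.9, -0.0, 103.0]
force: [0.9, 0.7, -0.4]
opening: 0.0928
```

servo_tool(
  steps="0.02 0.005 0 0 0;0.01 0.005 0 0 0;0 0 0 0 0;0 0 0 0 0;0 0 0 0 0;0 0 0 0 0;0 0 0 0 0;0 0 0 0 0",
)

```text
t: 23.05
eef_pos: [0.5905, 0.2196, 0.2391]
orientation: [-180.0, -0.0, 102.9]
force: [-0.0, -0.2, 0.2]
opening: 0.0928
```

Run:
```python
from h import *
o=manip.get_obs();print(o['eef_pos'],o['orientation'],o['t'],o['force'],o['opening'])
a,p=snap('wrist','w11.png');np.save('p11.npy',p,allow_pickle=True);snap('scene','s7.png')
a=cv2.imread('pics/s7.png');cv2.imwrite('pics/s7z.png',cv2.resize(a[225:345,300:430],None,fx=4.6,fy=4.6,interpolation=cv2.INTER_CUBIC))
```

```text
[0.59051851 0.21960095 0.23913751] [-1.79997922e+02 -5.59077262e-04  1.02930121e+02] 23.05 [-0.03445425 -0.22189837  0.1820411 ] 0.09277199374718038
```

View pics/w11.png

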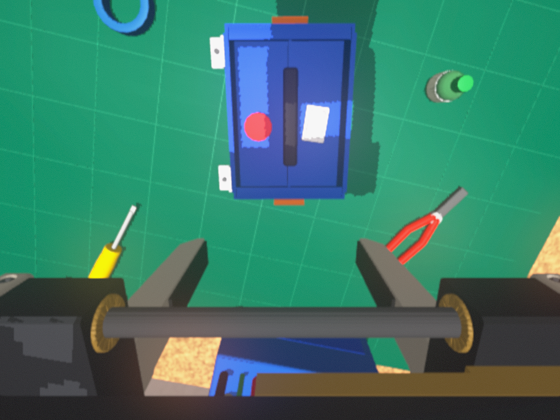

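View pics/s7z.png

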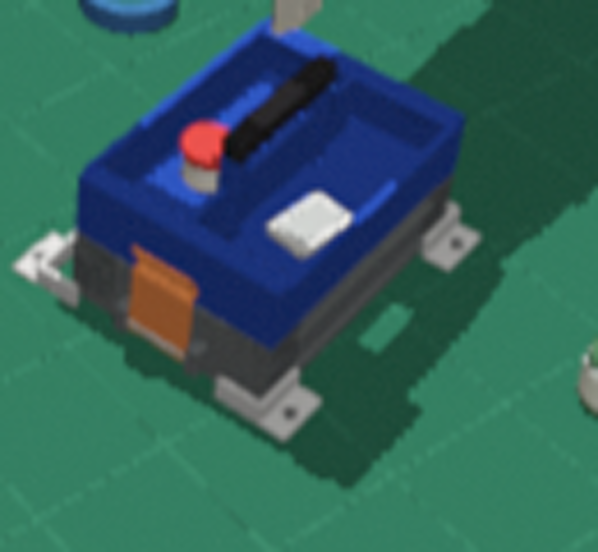

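Run:
```python
from h import *
a=cv2.imread('pics/w11.png');cv2.imwrite('pics/w11z.png',cv2.resize(a[5:215,205:375],None,fx=2.8,fy=2.8,interpolation=cv2.INTER_CUBIC))
```

```text
(no output)
```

View pics/w11z.png

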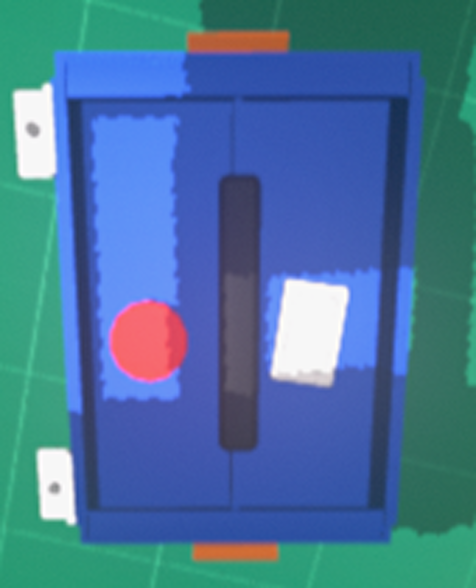

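Run:
```python
from h import *
p=np.load('p11.npy',allow_pickle=True).item()
f=lambda u,v,z: ray(p,205+(u+.5)/2.8-.5,5+(v+.5)/2.8-.5,z)[:2]
P=[(55,53),(421,53),(389,541),(82,541)]
for z in (.080,.085,.090,.095):
    Q=np.array([f(*c,z) for c in P]);print(z,[np.linalg.norm(Q[(i+1)%4]-Q[i]).round(4) for i in range(4)],Q.mean(0).round(4))
```

```text
0.08 [np.float64(0.128), np.float64(0.1774), np.float64(0.1269), np.float64(0.1773)] [0.512  0.2104]
0.085 [np.float64(0.126), np.float64(0.1747), np.float64(0.125), np.float64(0.1746)] [0.512  0.2103]
0.09 [np.float64(0.1241), np.float64(0.172), np.float64(0.123), np.float64(0.1719)] [0.5119 0.2101]
0.095 [np.float64(0.1221), np.float64(0.1692), np.float64(0.1211), np.float64(0.1692)] [0.5119 0.21  ]
```

servo_tool(
  steps="0 0.009 -0.02 0 0.6;0 0 -0.04 0 1;0 0 -0.04 0 1;0 0 -0.025 0 1;0 0 -0.01 0 1;0 0 -0.005 0 1;0 0 0 0 1;0 0 0 0 1",
)

```text
t: 24.15
eef_pos: [0.591, 0.2288, 0.1]
orientation: [179.9, -0.0, 102.9]
force: [-0.4, 0.2, -0.0]
opening: 0.0176
```

servo_tool(
  steps="0 0 -0.003 0 1;0 0 -0.003 0 1;0 0 -0.002 0 1;0 0 -0.001 0 1;0 0 -0.001 0 1;0 0 -0.001 0 1;0 0 0 0 1;0 0 0 0 1",
)

```text
t: 25.15
eef_pos: [0.5906, 0.2286, 0.0882]
orientation: [180.0, 0.0, 102.9]
force: [0.7, -0.9, 0.1]
opening: 0.0005
```

No contact at 88 mm, so that end is already below 88 mm. I'll press on gently.

servo_tool(
  steps="0 0 -0.001 0 1;0 0 -0.001 0 1;0 0 -0.0005 0 1;0 0 -0.0005 0 1;0 0 -0.0005 0 1;0 0 -0.0005 0 1;0 0 0 0 1;0 0 0 0 1",
)

```text
t: 26.15
eef_pos: [0.5906, 0.2286, 0.0853]
orientation: [180.0, 0.0, 102.9]
force: [-4.6, -1.2, 11.1]
opening: 0.0006
```

servo_tool(
  steps="0 0 0.02 0 1;0 0 0.03 0 1;-0.02 -0.005 0.005 0 1;-0.04 -0.009 0 0 1;-0.05 -0.0115 0 0 1;-0.035 -0.008 0 0 1;-0.0125 -0.003 0 0 1;0 0 -0.015 0 1",
)

```text
t: 27.15
eef_pos: [0.4343, 0.1925, 0.125]
orientation: [179.8, -0.0, 102.9]
force: [-0.1, 0.8, -0.2]
opening: 0.0002
```

servo_tool(
  steps="0 0 -0.015 0 1;0 0 -0.01 0 1;0 0 -0.005 0 1;0 0 -0.004 0 1;0 0 -0.002 0 1;0 0 -0.001 0 1;0 0 0 0 1;0 0 0 0 1",
)

```text
t: 28.15
eef_pos: [0.4332, 0.1921, 0.0873]
orientation: [180.0, -0.0, 102.9]
force: [0.1, 0.1, -1.1]
opening: 0.0006
```

servo_tool(
  steps="0 0 -0.001 0 1;0 0 -0.0005 0 1;0 0 -0.0005 0 1;0 0 -0.0005 0 1;0 0 -0.0005 0 1;0 0 0 0 1;0 0 0 0 1;0 0 0 0 1",
)

```text
t: 29.15
eef_pos: [0.4331, 0.1922, 0.0851]
orientation: [180.0, 0.0, 102.9]
force: [-5.4, -2.3, 17.9]
opening: 0.0006
```

Both ledges stop the finger firmly at 85 mm. I'll retreat, take a last look and hand in.

servo_tool(
  steps="0 0 0.015 0 1;0 0 0.03 0 1;0 0 0.04 0 1;0 0 0.04 0 1;0 0 0.03 0 1;0 0 0 0 1;0 0 0 0 1;0 0 0 0 1",
)

```text
t: 30.15
eef_pos: [0.4326, 0.1919, 0.2381]
orientation: [-179.9, 0.0, 102.9]
force: [-0.5, 0.7, 0.1]
opening: 0.0004
```

Run:
```python
from h import *
o=manip.get_obs();print(o['eef_pos'],o['t'],o['force'])
snap('scene','s8.png');snap('top','t8.png')
a=cv2.imread('pics/s8.png');b=cv2.resize(a[225:345,300:430],None,fx=3,fy=3)
t=cv2.resize(cv2.imread('pics/t8.png')[180:300,140:270],None,fx=3,fy=3)
cv2.imwrite('pics/fin.png',np.hstack([b,t]))
```

```text
[0.43259012 0.19194334 0.23808202] 30.15 [-0.49675519  0.65409495  0.10830905]
```

View pics/fin.png

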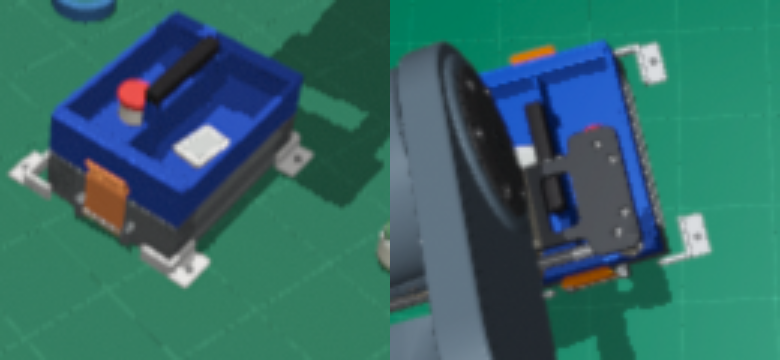

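The tray sits flush with the clips up, and the jar and shield are still inside.

```bash
python3 -c "
from h import *
print(job.job_done())"
```

```text
the job is handed in; nothing more can be done
None
```

The blue tray is home on the grey one and I handed the job in at about 30 s of the 72 s allowed; no verdict is reported.

**What I did:** I found both trays in the top and wrist images and carried the blue one over level. I lowered it and felt for the sockets with small shifts at under 20 N contact force. I then pressed it down by the bar until it stopped hard, at about 31 N measured (about 36 N with the tray's weight).

**Last checks:**
- **Height:** the shut fingers met both end ledges at 85 mm (85.3 and 85.1 mm), firmly, at 11 and 18 N. The wrist image agrees, at about 83 mm for both ends.
- **Position:** the tray's middle is about 6.5 mm from the frame's, which is the grey tray's own play. The allowance is 14 mm.
- **Clips and contents:** both clips look upright and over the ribs, though I judged this from the images only. The jar and shield plate are still in the tray.
- **Bystanders:** I saw no sign that any had moved, but I did not measure them again at the end.

**What disagreed:** the gripper took the bar about 8 mm lower between the pads than planned, because I began lifting before the fingers had fully closed. This made my first height readings during the lowering too high, so for a while I took the lugs to be on the pillar tops when they were already in the sockets. It did not affect the result.

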